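# Load a power module into a sprung test cradle and lock it with the eccentric knob

### The job

Take the power module out of its rack and load it flat into the test cradle: press the sprung contact carriage back with it, slip it down between the carriage and the stop ledge, and let go. Then turn the eccentric knob clockwise until its lobe bears on the module's end and has pushed it a few millimetres clear of the stop ledge. Leave the solder spool, heat sink, jar and screwdriver where they are.

Things in the scene. Friction and masses are not known exactly. Their poses are not given: they have to be found in the camera images.
- module_center (a point): Power module: aluminium block, dark end caps, 60 long (own x) x 36 wide (y) x 40 high (z), about 250 g, loose; either end may face the carriage. Point: its centre, 20 above its underside. In the rack only its two ends can be gripped; in the cradle the ends are covered and only its long sides can be gripped, so it must be put down and taken again in between.
- rack_floor (a point): Grey U-shaped rack fixed to the bench, open at both ends and above: two upright cheeks 56 long, 9 thick, 42 apart inside, as high as the module's top. The module stands between them, its length along the rack's own x. Point: centre of the floor it stands on, 8 above the bench.
- mat_center (a point): Black rubber mat on the bench, 190 (x) x 140 (y) x 2 thick, empty: a clear place to put the module down. This point is the centre of its top face.
- cradle_seat (a point): Test cradle, fixed: grey plate 180 x 56 x 10 thick, long along own x. Point: on its floor (10 above the bench), where the module's underside centre lies when loaded against the stop ledge, its length along x. Carriage face at x = +20 at rest: the gap to the ledge is 50, 10 shorter than the module. Four side guides, 6 high, 10 long at x = -21 and +21, inner faces at y = +-22.
- stop_ledge (a point): Low steel stop ledge across the cradle, 36 wide, 6 high above the floor. Point: middle of its face towards the module, at floor height; it is at x = -30 in the frame of cradle_seat. Behind and above it lies the cam disc, from 7 to 17 above the floor, at the start wholly behind the ledge's face, so the module must come in over the disc.
- carriage_face (a point): Centre of the flat face of the sprung contact carriage, a dark upright steel plate 36 wide reaching from 2 to 48 above the cradle floor; this point is 25 above it. The face looks to the cradle's -x.
- carriage (a joint): Travel of the carriage in m: 0 at rest, grows as it is pressed back to the cradle's +x, stop at 0.022. The spring needs 3.6 N to start and 0.3 N more for each mm. With the module loaded against the ledge it reads 0.010.
- cam_grip (a point): Middle of the black bar on top of the eccentric knob, on its turning axis (x = -65 in the frame of cradle_seat), 66 above the bench. Bar 28 long, 12 thick, 24 high; its length lies at +2.54 rad about z from this frame's x. Below: stem 18 diameter, steel disc 76 diameter, 7 off the axis. The frame turns with the knob; at angle 0 its axes are the cradle's.
- cam (a joint): Angle of the eccentric knob in rad, growing clockwise seen from above, stops at 0 and 1.8. It is stiff (about 0.1 to 0.25 Nm) and stays where left. With the module loaded the lobe meets its end at about 0.5 rad, has pushed it 3 mm clear of the ledge at 1.0, 6 mm at 1.4 and 8 mm at 1.8.
- spool_mid (a point): Solder spool standing on the bench, 54 diameter, 42 high; this point is its centre. Bystander.
- heatsink_mid (a point): Finned aluminium heat sink, 50 x 60 x 30 high, loose; this point is 15 above the bench. Bystander.
- jar_mid (a point): Small round jar, 44 diameter, 55 high, loose; this point is half-way up. Bystander.
- driver_grip (a point): Screwdriver lying on the bench, 160 long, black handle; this point is on its handle. Bystander.
There are look-alikes about, which are no part of the job. What is shaped like the part that bears module_center but brown or purple is not meant. There is more than one size of the part that bears cradle_seat; the job needs the larger.

How it is judged:
On the way:
1. the module lies flat on the cradle floor between the carriage and the stop ledge, the knob not yet turned (z of module_center in the frame of cradle_seat between 0.017 and 0.0225 m and x of module_center in the frame of cradle_seat above -0.0025 m and horizontal distance between module_center and cradle_seat below 0.014 m and angle between module_center's own z axis and vertical below 0.08 rad and value of joint carriage above 0.0075 m and value of joint cam below 0.5 rad), for 0.2 s.
At the end, for the whole second after the job is handed in: The module lies flat (2.5 mm, 0.08 rad) and in line (0.15 rad) in the cradle, within 14 mm of the seat point; the cam bears on it with over 1 N and has pushed it at least 1.5 mm clear of the ledge, the carriage is pressed back at least 11.5 mm, all at rest (z of module_center in the frame of cradle_seat between 0.017 and 0.0225 m and horizontal distance between module_center and cradle_seat below 0.014 m and angle between module_center's own z axis and vertical below 0.08 rad and angle between the x axis of module_center and the x axis of cradle_seat, either way round below 0.15 rad and x of module_center in the frame of cradle_seat above 0.0015 m and value of joint carriage above 0.0115 m and contact force between cam and module above 1 N and linear speed of module below 0.01 m/s); the robot touches nothing.
It fails at once if a bystander (spool, heat sink, jar, screwdriver) is moved more than 40 mm (distance of any of spool_mid, heatsink_mid, jar_mid, driver_grip from where it was at the start of the episode above 0.04 m).
It also fails if it takes over 67 s, if anything falls off the work surface, if the arm or the gripper's body presses on something with over 40 N, if the wrist force passes 120 N, or if a joint passes its speed limit or range.

### The arm

A 7-joint arm with a two-finger parallel gripper is mounted at the origin on the work surface. World frame = base frame: x ahead of the robot, y to its left, z up, the work surface at z = 0. Lengths are in m, angles in rad, forces in N, time in s.
With the tool pointing down it reaches from about 0.4 to 0.85 m from the base axis. Payload 4.5 kg.
Tool frame: the origin (TCP) lies at the very end of the fingers, on their centre line; the grasp point (between the pads) lies 19 mm behind it (bot.grasp_offset is the distance from the TCP to the grasp point, in m); x points along the fingers, y is the direction in which the jaws open and shut, and the axes are right-handed (so a half turn about x gives the same grasp; the last joint's range is limited). The gripper opens to 88 mm and grips with 3 to 60 N. Pads are 18 mm wide; open, the fingers measure 123 mm over their backs; the gripper's body (75 mm by 187 mm) begins 45 mm behind the grasp point.
Start: joints at [1.224, 0.689, -0.195, 1.565, 0.157, 0.902, -0.215], TCP at [0.232, -0.58, 0.239] pointing down, gripper open.
Joint ranges: [-3.01, 3.01], [-0.46, 2.08], [-1.47, 1.51], [0.13, 2.56], [-1, 4.14], [0.04, 2.09], [-2.66, 2.66]. Speed limits (rad/s): [2.57, 2.57, 3.14, 3.14, 3.14, 3.14, 3.14].

### API

Orientations are given as a unit quaternion [w, x, y, z].
In Python, from cell import bot, optics, finish_job gives the robot as it stands.
- The arm moves only by the tool play_rows, never from a script. Its argument "plan" is a list of rows, each a list of 5 numbers: the closure, from 0 (fully open) to 1 (shut), then the shift along the tool's x, y, z in m, then the turn about the tool's x in rad. In form: [[grip, x, y, z, roll], ...]. A call has 1 to 8 rows; each row is the pose to reach, as a shift and turn from the pose commanded when the call began, along the tool's axes at that moment; what a row does not reach only later rows make up. A row lasts 1/10 s, in which the tool goes at most 50 mm and 8.59 degrees, less where a joint would pass 70% of its speed; a pose out of reach is approached as far as the arm can. A call with a gripper value outside its range is refused whole. The fingers move at their own pace and stop on an object; "newtons" is the grip in N (left out, the last holds). Time passes only in rows, so rows that repeat a pose let the fingers close. It gives the time, the measured TCP pose, the force and the opening at its end, in the units of the state.
- bot.observe(): the state, without advancing time (a new reading comes with each control period).
- optics.grab_frame(name): name is "scene" or "top" or "wrist"; returns the picture (400x640x3 uint8, red, green, blue); there is no depth.
- optics.calibration(name): a dict with "fovy" (degrees; the focal length in pixels is half the picture's height over the tangent of half this angle, whatever the lens; pixels are square), "cx", "cy" (the principal point, pixels), "world_from_camera" (4x4, takes a point from camera to world coordinates); the wrist camera has in their place "hand_eye" (4x4, takes a point from camera to tool coordinates, whose origin is the TCP and whose axes are the tool frame's). Camera axes: x right, y up, looking along -z (the intrinsics and any distortion apply to the point x, -y, -z); pixel columns grow to the right and rows downward; lengths in m; the calibration is good to about 2 mm. A picture is of the moment at which its call begins: read the wrist's pose just before it. calibration takes no time and is no camera call.
- finish_job(): hands the job in, once; it reports no verdict.
The state is a dict: "time_s": time; "joints": joint angles; "qvel": joint speeds; "tau": joint torques, N m; "tcp_pos": TCP position; "orientation": TCP orientation; "contact_force": force on the tool from outside, world axes, zero at the start; "moment": the same for the moment, N m; "gripper_width": opening from 0.0 (shut) to 1.0 (fully open).
Only numpy, scipy, OpenCV 4.12 (cv2) and the standard library are available. Lean on these libraries where they do the work, as an engineer would, in place of code of your own. Each camera call takes 0.05 s, during which the arm holds its last target. There are 200 camera calls.

## Working session

There is one attempt and no reset: what is moved stays moved. The work goes in short steps, Python scripts to look and compute and a tool call to move; the robot and the scene stay as the last step left them, time stands still between calls to the robot, and variables do not carry over. Pictures are saved under pics/ and viewed, about 8 in all and at most 12, crops included, and the job is handed in when it is done.

Besides the shell and the picture viewer there is one more tool, called after "Emit:" as name(argument=value, ...) on one line, values as JSON. play_rows: Moves the arm, as the interface text tells. Its arguments: {"type":"object","properties":{"plan":{"type":"array","items":{"type":"array","items":{"type":"number"}}},"newtons":{"type":"number"}},"required":["plan"]}

```bash
mkdir -p pics; ls; python3 - <<'E'
from cell import bot, optics
import cv2, numpy as np
np.set_printoptions(precision=4,suppress=True)
print(bot.observe())
for n in ("top","scene","wrist"):
    print(n,optics.calibration(n))
for n in ("top","scene"):
    im=optics.grab_frame(n); cv2.imwrite(f"pics/{n}0.png",im[...,::-1])
E
```

```text
pics
{'time_s': 0.0, 'joints': array([ 1.2238,  0.69  , -0.1945,  1.5664,  0.1573,  0.9025, -0.2151]), 'qvel': array([-0.0004,  0.0013,  0.0003, -0.001 ,  0.0012,  0.0007,  0.0007]), 'tau': array([  0.0001, -52.7558,  -1.2666, -15.3431,  -0.0525,   0.0067,
         0.0002]), 'tcp_pos': array([ 0.232 , -0.5797,  0.2379]), 'orientation': array([-0.1332, -0.6942, -0.1345,  0.6945]), 'contact_force': array([0.5024, 0.2195, 0.1803]), 'moment': array([ 0.0202, -0.0215, -0.0185]), 'gripper_width': 1.0041190951481427}
top {'fovy': 57.13729257256769, 'cx': 320.11309193253464, 'cy': 201.0041313401526, 'world_from_camera': array([[ 0.0057,  0.9983, -0.0578,  0.4878],
       [-0.9997,  0.007 ,  0.0234,  0.0268],
       [ 0.0237,  0.0576,  0.9981,  0.9852],
       [ 0.    ,  0.    ,  0.    ,  1.    ]])}
scene {'fovy': 55.874535329717204, 'cx': 323.8856120272797, 'cy': 195.17106347759233, 'world_from_camera': array([[-0.7438, -0.3608,  0.5627,  1.0011],
       [ 0.6684, -0.4139,  0.618 ,  0.5041],
       [ 0.01  ,  0.8357,  0.549 ,  0.5046],
       [ 0.    ,  0.    ,  0.    ,  1.    ]])}
wrist {'fovy': 69.48782392821101, 'cx': 315.53902912298656, 'cy': 198.9636949654344, 'hand_eye': array([[-0.0005,  0.2971, -0.9548, -0.1463],
       [ 1.    ,  0.0004, -0.0004, -0.0001],
       [ 0.0003, -0.9548, -0.2971, -0.0773],
       [ 0.    ,  0.    ,  0.    ,  1.    ]])}
```

View pics/top0.png

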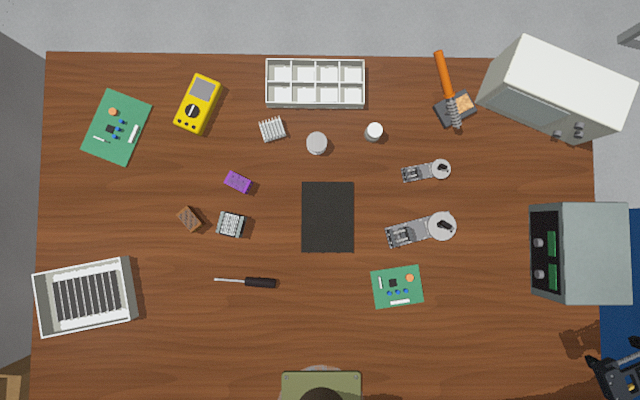

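View pics/scene0.png

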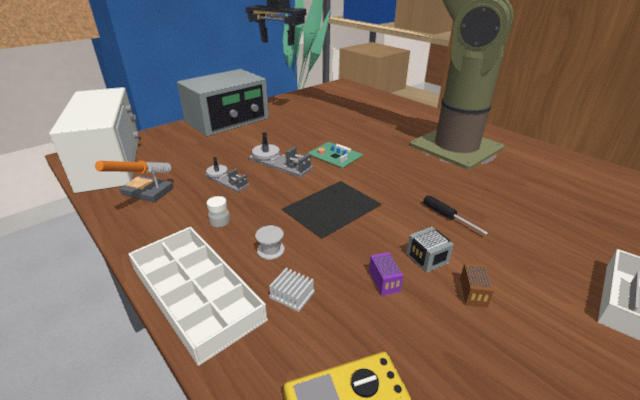

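The top view shows these candidates:
- Module: silver in its rack at (230,224) is the one I want. The purple block (238,181) and brown block (190,219) are look-alikes.
- Cradle: (420,230) is larger than the decoy at (426,172), so I choose it.
- Mat: (328,217).
- Bystanders: heat sink (271,129), spool (317,143), jar (374,131), screwdriver (250,282).

Next I check both choices in one enlarged crop.

```bash
cat > h.py <<'E'
from cell import bot, optics
import cv2, numpy as np
from scipy.spatial.transform import Rotation as R
np.set_printoptions(precision=4,suppress=True)
def pose():
    s=bot.observe(); q=s["orientation"]; T=np.eye(4)
    T[:3,:3]=R.from_quat([q[1],q[2],q[3],q[0]]).as_matrix(); T[:3,3]=s["tcp_pos"]; return T
def grab(n):
    T=pose(); im=optics.grab_frame(n)[...,::-1].copy(); c=optics.calibration(n)
    W=c["world_from_camera"] if n!="wrist" else T@c["hand_eye"]
    return im,W,c
def cast(uv,z,W,c):
    f=200/np.tan(np.radians(c["fovy"])/2); u,v=np.array(uv,float).reshape(-1,2).T
    d=np.c_[(u-c["cx"])/f,-(v-c["cy"])/f,-np.ones(len(u))]@W[:3,:3].T
    return W[:3,3]+d*((z-W[2,3])/d[:,2])[:,None]
def proj(P,W,c):
    f=200/np.tan(np.radians(c["fovy"])/2); p=(np.atleast_2d(P)-W[:3,3])@W[:3,:3]
    return np.c_[c["cx"]+f*p[:,0]/-p[:,2],c["cy"]-f*p[:,1]/-p[:,2]]
def totool(P):  # world point -> tool coords (from TCP)
    T=pose(); return T[:3,:3].T@(np.array(P)-T[:3,3])
E
python3 - <<'E'
from h import *
a=cv2.imread("pics/top0.png")
x=cv2.resize(a[190:260,195:265],(400,400),interpolation=2); y=cv2.resize(a[195:265,380:465],(486,400),interpolation=2)
cv2.imwrite("pics/crop.png",np.hstack([x,y[:,:400]]))
c=optics.calibration("top");W=c["world_from_camera"]
for n,p,z in [("module",(230,224),.048),("mat",(328,217),.002),("knob",(445,227),.066),("cradle",(410,232),.01),("driver",(262,282),.01)]: print(n,cast(p,z,W,c))
E
```

```text
module [[0.4821 0.2328 0.048 ]]
mat [[ 0.502  -0.0176  0.002 ]]
knob [[ 0.4777 -0.3096  0.066 ]]
cradle [[ 0.4633 -0.2359  0.01  ]]
driver [[0.3309 0.1549 0.01  ]]
```

View pics/crop.png

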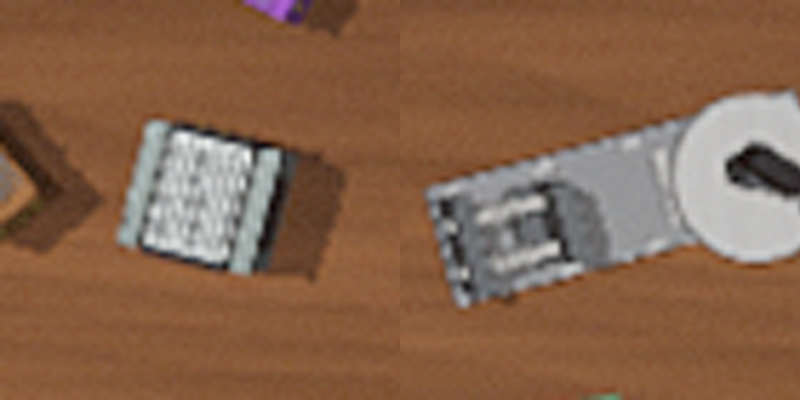

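The crop confirms both choices: the silver finned module sits between two grey cheeks, its length running roughly vertical in the image. The larger cradle has its carriage at left and its disc and bar at right. Next I work out the first moves.

```bash
cat >> h.py <<'E'
def goto(P,jaw=None):
    """tool shift for TCP to P; roll so that tool y is along +-jaw (world xy vector)"""
    T=pose(); d=T[:3,:3].T@(np.array(P)-T[:3,3]); r=None
    if jaw is not None:
        j=T[:3,:3].T@np.array([jaw[0],jaw[1],0]); r=np.arctan2(j[2],j[1]); r=(r+np.pi/2)%np.pi-np.pi/2
    print("shift",d,"roll",r,"rows pos",np.linalg.norm(d)/.05,"rot",None if r is None else abs(r)/.15)
E
python3 - <<'E'
from h import *
print(pose()); goto([.46,-.25,.26]); goto([.482,.233,.17]); print(bot.observe()["joints"])
E
```

```text
[[-0.0007  0.3718 -0.9283  0.2321]
 [ 0.0015 -0.9283 -0.3718 -0.5797]
 [-1.     -0.0016  0.0001  0.238 ]
 [ 0.      0.      0.      1.    ]]
shift [-0.0217 -0.2214 -0.3342] roll None rows pos 8.028775336789602 rot None
shift [ 0.069  -0.6614 -0.5342] roll None rows pos 17.059929839252828 rot None
[ 1.2238  0.6899 -0.1945  1.5662  0.1573  0.9025 -0.2151]
```

Emit:
play_rows(plan=[[0, -0.022, -0.22, -0.334, 0], [0, -0.022, -0.22, -0.334, 0], [0, -0.022, -0.22, -0.334, 0], [0, -0.022, -0.22, -0.334, 0], [0, -0.022, -0.22, -0.334, 0], [0, -0.022, -0.22, -0.334, 0], [0, -0.022, -0.22, -0.334, 0], [0, -0.022, -0.22, -0.334, 0]])

```text
time_s: 0.9
tcp_pos: [0.4609, -0.2505, 0.2606]
orientation: [-0.134, -0.694, -0.134, 0.695]
contact_force: [1.5, 0.3, 0.9]
gripper_width: 0.997
```

```bash
python3 - <<'E'
from h import *
im,W,c=grab("wrist"); cv2.imwrite("pics/w1.png",im); np.save("w1.npy",W); print(bot.observe()["time_s"])
goto([.482,.233,.22])
E
```

```text
0.95
shift [ 0.0446 -0.4312 -0.1948] roll None rows pos 9.50458985526844 rot None
```

View pics/w1.png

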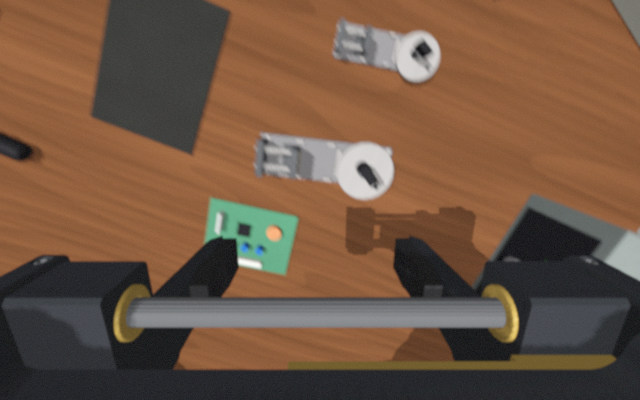

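The wrist view shows the large cradle at (325,160), its disc at (365,170) and its carriage at (285,157). The decoy cradle is at (390,50) and the mat at (160,75). Next I go above the module and roll the jaws onto its length.

Emit:
play_rows(plan=[[0, 0.02, -0.431, -0.195, -0.98], [0, 0.02, -0.431, -0.195, -0.98], [0, 0.02, -0.431, -0.195, -0.98], [0, 0.02, -0.431, -0.195, -0.98], [0, 0.02, -0.431, -0.195, -0.98], [0, 0.02, -0.431, -0.195, -0.98], [0, 0.02, -0.431, -0.195, -0.98], [0, 0.02, -0.431, -0.195, -0.98]])

```text
time_s: 1.75
tcp_pos: [0.4776, 0.1484, 0.2435]
orientation: [-0.445, -0.549, -0.445, 0.55]
contact_force: [1.0, -0.7, 0.1]
gripper_width: 1.0
```

Emit:
play_rows(plan=[[0, 0.02, -0.029, 0.072, 0], [0, 0.02, -0.029, 0.072, 0], [0, 0.02, -0.029, 0.072, 0]])

```text
time_s: 2.05
tcp_pos: [0.4305, 0.0786, 0.2224]
orientation: [-0.444, -0.547, -0.444, 0.553]
contact_force: [0.2, 0.3, -1.2]
gripper_width: 1.0
```

```bash
python3 - <<'E'
from h import *
print(pose()); goto([.482,.233,.2],[.978,-.207])
im,W,c=grab("wrist"); cv2.imwrite("pics/w2.png",im); np.save("w2.npy",W); print(bot.observe()["joints"])
E
```

```text
[[-0.0068  0.9776 -0.2104  0.4305]
 [-0.0052 -0.2104 -0.9776  0.0786]
 [-1.     -0.0056  0.0065  0.2224]
 [ 0.      0.      0.      1.    ]]
shift [ 0.0212  0.018  -0.1619] roll -0.0034138105788803497 rows pos 3.2857690956536545 rot 0.022758737192535666
[-0.0149  0.5053 -0.4116  2.1062  0.3523  0.5989 -0.8869]
```

View pics/w2.png

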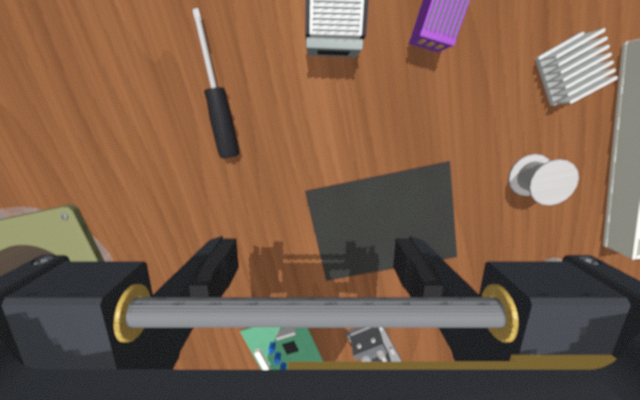

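My second shift went the wrong way. The module is at (337,15) at the top edge and the purple decoy is at (440,25). I move so the module comes into full view.

Emit:
play_rows(plan=[[0, 0.03, 0.018, -0.1, 0], [0, 0.03, 0.018, -0.1, 0], [0, 0.03, 0.018, -0.1, 0], [0, 0.03, 0.018, -0.1, 0]])

```text
time_s: 2.5
tcp_pos: [0.4735, 0.1789, 0.1934]
orientation: [0.445, 0.549, 0.446, -0.549]
contact_force: [0.1, -0.3, -0.2]
gripper_width: 1.003
```

```bash
python3 - <<'E'
from h import *
im,W,c=grab("wrist"); cv2.imwrite("pics/w3.png",im); np.save("w3.npy",W); print(pose())
# module top: bright, unsaturated fins
h=cv2.cvtColor(im,cv2.COLOR_BGR2HSV)
m=cv2.inRange(h,(0,0,110),(180,70,255)); m[230:]=0
m=cv2.morphologyEx(m,cv2.MORPH_CLOSE,np.ones((5,5)))
for k in cv2.findContours(m,0,2)[0]:
    if cv2.contourArea(k)>300:
        r=cv2.minAreaRect(k); b=cv2.boxPoints(r); print(r); print(cast(b,.048,W,c))
cv2.imwrite("pics/w3m.png",np.hstack([cv2.resize(im[0:230,200:500],None,fx=1.3,fy=1.3),cv2.resize(cv2.cvtColor(m,8)[0:230,200:500],None,fx=1.3,fy=1.3)]))
E
```

```text
[[-0.0004  0.9782 -0.2078  0.4731]
 [-0.0003 -0.2078 -0.9782  0.1768]
 [-1.     -0.0003  0.0003  0.1936]
 [ 0.      0.      0.      1.    ]]
((575.4999389648438, 181.99996948242188), (93.99998474121094, 126.99998474121094), 90.0)
[[0.6754 0.1905 0.048 ]
 [0.7987 0.1646 0.048 ]
 [0.8108 0.0589 0.048 ]
 [0.6745 0.0876 0.048 ]]
((186.46759033203125, 150.73471069335938), (74.99018859863281, 7.450798511505127), 74.66671752929688)
[[0.3529 0.2773 0.048 ]
 [0.3603 0.2776 0.048 ]
 [0.3558 0.2045 0.048 ]
 [0.3478 0.204  0.048 ]]
((313.5356750488281, 130.93165588378906), (58.163780212402344, 63.90430450439453), 0.9877604842185974)
[[0.4475 0.2105 0.048 ]
 [0.4632 0.2701 0.048 ]
 [0.5174 0.2578 0.048 ]
 [0.5053 0.1973 0.048 ]]
((423.62445068359375, 123.15158081054688), (29.39579963684082, 46.68348693847656), 19.653823852539062)
[[0.5679 0.208  0.048 ]
 [0.5875 0.2461 0.048 ]
 [0.6127 0.2316 0.048 ]
 [0.594  0.1924 0.048 ]]
((301.34613037109375, 11.73078727722168), (36.88756561279297, 52.41917037963867), 33.690067291259766)
[[0.4663 0.3341 0.048 ]
 [0.4989 0.3609 0.048 ]
 [0.5218 0.3407 0.048 ]
 [0.4895 0.3126 0.048 ]]
```

View pics/w3m.png

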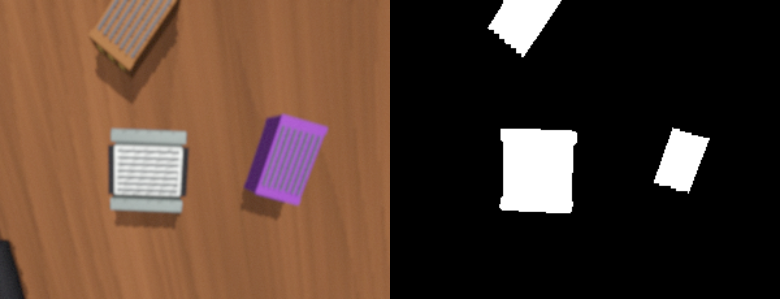

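Measured rack centre is about (0.483, 0.234), yaw −0.226. The box comes out at 56×61 mm, which matches the 56×60 rack. The purple decoy is about 44 mm clear of the module's end. I descend straddling the two ends.

```bash
python3 - <<'E'
from h import *
goto([.4834,.2339,.021],[.9746,-.2241])
E
```

```text
shift [ 0.1726 -0.0017 -0.0581] roll 0.016736300110716806 rows pos 3.6422134457554547 rot 0.11157533407144538
```

Emit:
play_rows(plan=[[0, 0.05, -0.002, -0.058, 0.017], [0, 0.09, -0.002, -0.058, 0.017], [0, 0.12, -0.002, -0.058, 0.017], [0, 0.15, -0.002, -0.058, 0.017], [0, 0.172, -0.002, -0.058, 0.017], [0, 0.172, -0.002, -0.058, 0.017], [0, 0.172, -0.002, -0.058, 0.017]], newtons=30)

```text
time_s: 3.25
tcp_pos: [0.4835, 0.2325, 0.0225]
orientation: [-0.44, -0.554, -0.439, 0.554]
contact_force: [0.1, -0.3, -0.6]
gripper_width: 0.998
```

Emit:
play_rows(plan=[[0.6, 0, 0, 0, 0], [0.6, 0, 0, 0, 0], [0.6, 0, 0, 0, 0], [0.6, 0, 0, 0, 0], [0.6, 0, 0, 0, 0], [0.6, 0, 0, 0, 0]], newtons=30)

```text
time_s: 3.85
tcp_pos: [0.4834, 0.2338, 0.0225]
orientation: [0.44, 0.554, 0.44, -0.553]
contact_force: [-1.4, -0.6, 6.8]
gripper_width: 0.68
```

The grip width reads 60 mm, which is the module. I lift, then carry it to the mat while rolling.

Emit:
play_rows(plan=[[0.6, -0.03, 0, 0, 0], [0.6, -0.06, 0, 0, 0], [0.6, -0.08, 0, 0, 0], [0.6, -0.08, 0.01, 0.04, 0.15], [0.6, -0.08, 0.025, 0.08, 0.3], [0.6, -0.08, 0.04, 0.12, 0.45], [0.6, -0.08, 0.05, 0.16, 0.6], [0.6, -0.08, 0.06, 0.2, 0.75]])

```text
time_s: 4.65
tcp_pos: [0.4963, 0.0237, 0.1016]
orientation: [-0.205, -0.677, -0.205, 0.677]
contact_force: [1.4, 0.3, -2.3]
gripper_width: 0.676
```

```bash
python3 - <<'E'
from h import *
print(bot.observe()["gripper_width"]); goto([.502,-.018,.0175],[np.cos(-1.376),np.sin(-1.376)])
E
```

```text
0.6755129513014457
shift [0.0842 0.0379 0.0183] roll 0.39310021655512273 rows pos 1.8818371757758667 rot 2.620668110367485
```

Emit:
play_rows(plan=[[0.6, 0.02, 0.015, 0.008, 0.13], [0.6, 0.04, 0.038, 0.018, 0.26], [0.6, 0.06, 0.038, 0.018, 0.393], [0.6, 0.075, 0.038, 0.018, 0.393], [0.6, 0.083, 0.038, 0.018, 0.393], [0.6, 0.086, 0.038, 0.018, 0.393], [0.6, 0.086, 0.038, 0.018, 0.393]])

```text
time_s: 5.35
tcp_pos: [0.5023, -0.0161, 0.0165]
orientation: [-0.071, -0.703, -0.071, 0.704]
contact_force: [-2.0, 0.1, 2.7]
gripper_width: 0.676
```

Emit:
play_rows(plan=[[0, 0, 0, 0, 0], [0, 0, 0, 0, 0], [0, 0, 0, 0, 0], [0, 0, 0, 0, 0], [0, -0.04, 0, 0, 0], [0, -0.08, 0, 0, 0], [0, -0.13, 0, 0, 0], [0, -0.13, 0, 0.05, 0]])

```text
time_s: 6.15
tcp_pos: [0.467, -0.0243, 0.1513]
orientation: [0.071, 0.712, 0.071, -0.694]
contact_force: [0.9, 0.5, -1.0]
gripper_width: 0.998
```

```bash
python3 - <<'E'
from h import *
im,W,c=grab("wrist"); cv2.imwrite("pics/w4.png",im); np.save("w4.npy",W); print(pose(),bot.observe()["joints"])
E
```

```text
[[-0.01    0.1983 -0.9801  0.4428]
 [-0.0021 -0.9802 -0.1982 -0.0283]
 [-0.9999  0.0001  0.0102  0.1474]
 [ 0.      0.      0.      1.    ]] [ 0.0044  0.6347 -0.0718  2.1788  0.1319  0.3422 -1.5494]
```

View pics/w4.png

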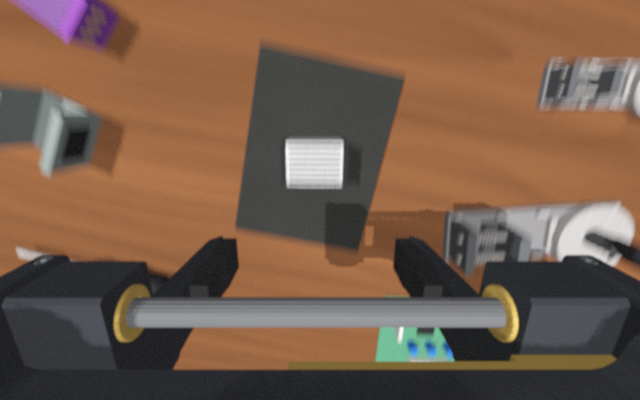

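The module stands flat on the mat at (314,163), upright and aligned, and the cradle is at (540,240). I come back above the module and turn the hand a quarter, so the jaws lie across its width.

Emit:
play_rows(plan=[[0, 0, 0, -0.02, -0.15], [0, 0, 0, -0.05, -0.3], [0, 0, 0, -0.05, -0.45], [0, 0, 0, -0.05, -0.6], [0, 0, 0, -0.05, -0.75], [0, 0, 0, -0.05, -0.9], [0, 0, 0, -0.05, -1.05], [0, 0, 0, -0.05, -1.2]])

```text
time_s: 7.0
tcp_pos: [0.5022, -0.0164, 0.1453]
orientation: [-0.457, -0.539, -0.458, 0.54]
contact_force: [-0.2, -0.4, -0.4]
gripper_width: 0.997
```

Emit:
play_rows(plan=[[0, 0, 0, 0, -0.12], [0, 0, 0, 0, -0.24], [0, 0, 0, 0, -0.371], [0, 0, 0, 0, -0.371], [0, 0, 0, 0, -0.371]])

```text
time_s: 7.5
tcp_pos: [0.5024, -0.0164, 0.1454]
orientation: [0.547, 0.448, 0.547, -0.448]
contact_force: [0.4, -0.4, 0.2]
gripper_width: 1.0
```

```bash
python3 - <<'E'
from h import *
im,W,c=grab("wrist"); cv2.imwrite("pics/w5.png",im); print(pose(),bot.observe()["joints"])
h=cv2.cvtColor(im,cv2.COLOR_BGR2HSV)
m=cv2.inRange(h,(0,0,120),(180,70,255)); m[:,:230]=0;m[:,400:]=0
m=cv2.morphologyEx(m,cv2.MORPH_CLOSE,np.ones((5,5)))
for k in cv2.findContours(m,0,2)[0]:
    if cv2.contourArea(k)>800:
        r=cv2.minAreaRect(k); b=cv2.boxPoints(r); P=cast(b,.042,W,c);print(r,P,P.mean(0),np.linalg.norm(np.diff(P,axis=0),axis=1)); goto(np.r_[P.mean(0)[:2],.02])
E
```

```text
[[-0.0009  0.9804  0.197   0.5026]
 [-0.0002  0.197  -0.9804 -0.0163]
 [-1.     -0.001   0.      0.1455]
 [ 0.      0.      0.      1.    ]] [ 0.2565  0.723  -0.5161  2.0067  0.6412  0.5776 -0.5066]
((314.5, 334.0), (66.0, 169.0), 90.0) [[ 0.4386 -0.141   0.042 ]
 [ 0.6076 -0.1072  0.042 ]
 [ 0.6318 -0.1902  0.042 ]
 [ 0.4481 -0.2271  0.042 ]] [ 0.5315 -0.1664  0.042 ] [0.1723 0.0865 0.1874]
shift [ 0.1255 -0.001   0.1528] roll None rows pos 3.954674906429932 rot None
((316.5, 197.5), (55.0, 41.0), 90.0) [[ 0.4807  0.0058  0.042 ]
 [ 0.5161  0.0129  0.042 ]
 [ 0.5274 -0.038   0.042 ]
 [ 0.4899 -0.0455  0.042 ]] [ 0.5035 -0.0162  0.042 ] [0.0361 0.0522 0.0383]
shift [0.1255 0.0011 0.0001] roll None rows pos 2.5098157870273434 rot None
```

View pics/w5.png

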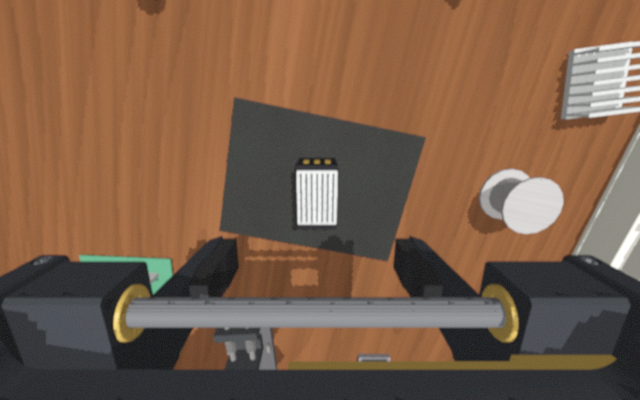

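The module sits at (316,197), centred and aligned to about 1 mm. I descend and grip its long sides.

Emit:
play_rows(plan=[[0, 0.05, 0.001, 0, 0], [0, 0.09, 0.001, 0, 0], [0, 0.12, 0.001, 0, 0], [0, 0.136, 0.001, 0, 0], [0, 0.136, 0.001, 0, 0], [0, 0.136, 0.001, 0, 0]])

```text
time_s: 8.15
tcp_pos: [0.504, -0.0158, 0.01]
orientation: [0.548, 0.447, 0.547, -0.448]
contact_force: [-0.5, 0.7, -0.4]
gripper_width: 1.003
```

Emit:
play_rows(plan=[[0.8, 0, 0, 0, 0], [0.8, 0, 0, 0, 0], [0.8, 0, 0, 0, 0], [0.8, 0, 0, 0, 0], [0.8, 0, 0, 0, 0], [0.8, 0, 0, 0, 0], [0.8, 0, 0, 0, 0], [0.8, 0, 0, 0, 0]], newtons=45)

```text
time_s: 8.95
tcp_pos: [0.5038, -0.0161, 0.0098]
orientation: [0.548, 0.447, 0.548, -0.447]
contact_force: [-0.4, 0.1, 0.8]
gripper_width: 0.409
```

Emit:
play_rows(plan=[[0.8, -0.03, 0, 0, 0], [0.8, -0.07, 0, 0, 0], [0.8, -0.12, 0, 0, 0], [0.8, -0.16, 0, 0, 0], [0.8, -0.16, 0, 0, 0], [0.8, -0.16, 0, 0, 0]])

```text
time_s: 9.55
tcp_pos: [0.5037, -0.0165, 0.1698]
orientation: [0.548, 0.447, 0.547, -0.448]
contact_force: [-0.1, -0.4, -3.1]
gripper_width: 0.405
```

```bash
python3 - <<'E'
from h import *
im,W,c=grab("wrist"); cv2.imwrite("pics/w6.png",im); np.save("w6.npy",W); print(pose(),bot.observe()["joints"])
im,W,c=grab("top"); cv2.imwrite("pics/top6.png",cv2.resize(im[150:270,360:480],(600,600),interpolation=2))
E
```

```text
[[-0.0022  0.9799  0.1993  0.5029]
 [-0.001   0.1993 -0.9799 -0.0167]
 [-1.     -0.0023  0.0005  0.1687]
 [ 0.      0.      0.      1.    ]] [ 0.2931  0.6933 -0.574   1.9848  0.6169  0.6445 -0.4844]
```

View pics/top6.png

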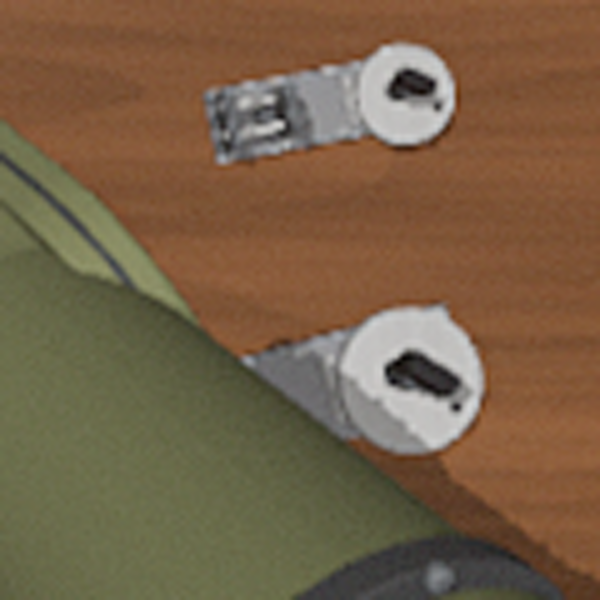

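The module is held at 36 mm width. The top view shows the knob bar on the disc at (430,375), with the arm hiding the carriage. I carry the module past the cradle at height so the wrist camera sees it whole.

Emit:
play_rows(plan=[[0.8, 0, -0.013, 0.045, 0], [0.8, 0, -0.026, 0.09, 0], [0.8, 0, -0.04, 0.135, 0], [0.8, 0, -0.053, 0.18, 0], [0.8, 0, -0.066, 0.225, 0], [0.8, 0, -0.08, 0.27, 0], [0.8, 0, -0.083, 0.293, 0], [0.8, 0, -0.083, 0.293, 0]])

```text
time_s: 10.45
tcp_pos: [0.4785, -0.3246, 0.1667]
orientation: [0.545, 0.448, 0.547, -0.451]
contact_force: [-0.4, 0.5, -3.9]
gripper_width: 0.403
```

Emit:
play_rows(plan=[[0.8, 0, 0, 0, 0], [0.8, 0, 0, 0, 0], [0.8, 0, 0, 0, 0]])

```text
time_s: 10.75
tcp_pos: [0.4813, -0.3177, 0.1694]
orientation: [0.548, 0.447, 0.549, -0.446]
contact_force: [0.2, 0.2, -1.9]
gripper_width: 0.407
```

```bash
python3 - <<'E'
from h import *
im,W,c=grab("wrist"); cv2.imwrite("pics/w7.png",im); np.save("w7.npy",W); print(pose(),bot.observe()["joints"])
P=proj([[.475,-.31,.027],[.46,-.24,.01]],W,c); print(P)
u,v=P.mean(0); x0=int(np.clip(u-125,0,390)); y0=int(np.clip(v-110,0,200)); print(x0,y0)
cv2.imwrite("pics/w7c.png",cv2.resize(im[y0:y0+200,x0:x0+250],None,fx=3,fy=3,interpolation=2))
E
```

```text
[[-0.0006  0.9793  0.2024  0.4813]
 [ 0.0007  0.2024 -0.9793 -0.318 ]
 [-1.     -0.0004 -0.0008  0.1696]
 [ 0.      0.      0.      1.    ]] [ 0.8685  0.7841 -0.6419  1.7666  0.6253  0.8063  0.1217]
[[310.7779 178.9461]
 [310.1827 105.8499]]
185 32
```

View pics/w7c.png

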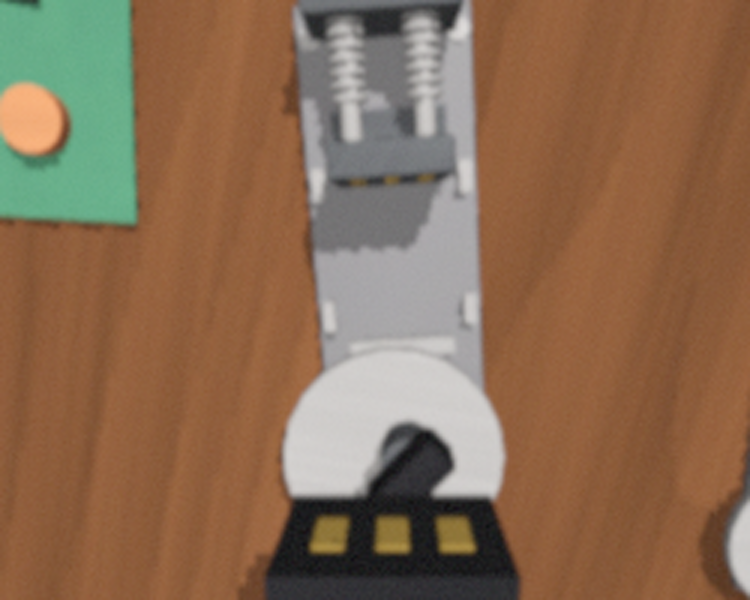

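The crop shows the cradle well. The carriage's front top edge runs (328,178) to (452,175), the ledge strip (350,345) to (455,340), and the disc is centred about (394,455). The held module hides the disc's lower part. I cast these onto their heights and fit the circle.

```bash
python3 - <<'E'
from h import *
from scipy.optimize import least_squares
im=cv2.imread("pics/w7.png"); W=np.load("w7.npy"); c=optics.calibration("wrist")
o=lambda *p: np.array(p)/3.+[185,32]
L=cast(o((300,30),(325,370)),.01,W,c); Rr=cast(o((471,40),(484,380)),.01,W,c)
print("edges",L[:,:2],Rr[:,:2]); 
dl=L[0]-L[1]; dr=Rr[0]-Rr[1]; ang=[np.arctan2(d[1],d[0]) for d in (dl,dr)]; print("yaw",ang)
C=cast(o((328,178),(452,174)),.058,W,c); G=cast(o((350,344),(455,337)),.016,W,c)
print("carr",C[:,:2],np.arctan2(*(C[0]-C[1])[1::-1])+0,"ledge",G[:,:2])
hsv=cv2.cvtColor(im,cv2.COLOR_BGR2HSV); m=cv2.inRange(hsv,(0,0,185),(180,45,255))
m[:146]=0; m[196:]=0; m[:,:275]=0; m[:,360:]=0
m=cv2.morphologyEx(m,cv2.MORPH_OPEN,np.ones((5,5)))
k=max(cv2.findContours(m,0,1)[0],key=cv2.contourArea)[:,0]
h=cv2.convexHull(k)[:,0]; h=h[(h[:,1]<193)&(h[:,1]>148)]
D=cast(h,.027,W,c)[:,:2]
f=lambda p: np.hypot(*(D-p[:2]).T)-p[2]
r=least_squares(f,[*D.mean(0),.038],loss="soft_l1",f_scale=.001); print("disc",r.x,len(D),np.abs(r.fun).max())
r2=least_squares(lambda p: np.hypot(*(D-p).T)-.038,r.x[:2]); print("disc r38",r2.x)
yaw=np.mean(ang)
ux=np.array([np.cos(yaw),np.sin(yaw)]); uy=np.array([-ux[1],ux[0]])
for n,p in (("fit",r.x[:2]),("r38",r2.x)): print("seat from disc",n,p+.0708*ux-.0039*uy)
print("seat from ledge",G[:,:2].mean(0)+.03*ux,"from carriage",C[:,:2].mean(0)-.02*ux)
s=r2.x+.0708*ux-.0039*uy
print("edges lateral",(L[:,:2]-s)@uy,(Rr[:,:2]-s)@uy)
E
```

```text
edges [[ 0.4252 -0.1883]
 [ 0.4523 -0.2926]] [[ 0.4789 -0.1801]
 [ 0.5082 -0.2846]]
yaw [np.float64(1.82534095397289), np.float64(1.844463354969302)]
carr [[ 0.4456 -0.2317]
 [ 0.4793 -0.2236]] -2.9073788015344033 ledge [[ 0.4594 -0.2811]
 [ 0.4942 -0.2714]]
disc [ 0.4813 -0.3152  0.0374] 13 0.00022226969852131434
disc r38 [ 0.4814 -0.3161]
seat from disc fit [ 0.4666 -0.2459]
seat from disc r38 [ 0.4667 -0.2468]
seat from ledge [ 0.469  -0.2473] from carriage [ 0.4677 -0.247 ]
edges lateral [0.0248 0.0258] [-0.0291 -0.0302]
```

The estimates agree: ledge, carriage and plate edges put the seat near (0.468, −0.247), yaw about 1.83, with plate width 55 mm (56 expected). I compute the hover pose at cradle x = −13 mm.

```bash
python3 - <<'E'
from h import *
ux=np.array([np.cos(1.83),np.sin(1.83)]); s=np.array([.4683,-.2468])
goto([*(s-.013*ux),.11],[ux[1],-ux[0]])
E
```

```text
shift [ 0.0596  0.0024 -0.0594] roll -0.05541899942436812 rows pos 1.6838003081670034 rot 0.3694599961624542
```

Emit:
play_rows(plan=[[0.8, 0.02, 0.002, -0.03, -0.055], [0.8, 0.04, 0.0024, -0.0594, -0.055], [0.8, 0.06, 0.0024, -0.0594, -0.055], [0.8, 0.06, 0.0024, -0.0594, -0.055], [0.8, 0.06, 0.0024, -0.0594, -0.055], [0.8, 0.06, 0.0024, -0.0594, -0.055]])

```text
time_s: 11.4
tcp_pos: [0.4724, -0.2617, 0.1108]
orientation: [0.56, 0.432, 0.559, -0.432]
contact_force: [1.0, -0.4, -2.2]
gripper_width: 0.402
```

```bash
python3 - <<'E'
from h import *
ux=np.array([np.cos(1.83),np.sin(1.83)]); s=np.array([.4683,-.2468])
print(pose()); goto([*(s-.013*ux),.041],[ux[1],-ux[0]])
im,W,c=grab("wrist"); cv2.imwrite("pics/w8.png",im)
im,W,c=grab("scene"); p=proj([.468,-.247,.05],W,c)[0].astype(int); print(p)
a=im[p[1]-50:p[1]+40,p[0]-60:p[0]+60]; im8=cv2.imread("pics/w8.png")[60:260,215:415]
cv2.imwrite("pics/c8.png",np.hstack([cv2.resize(a,(533,400),interpolation=2),cv2.resize(im8,(400,400))])[:,:])
E
```

```text
[[ 0.0019  0.9676  0.2523  0.4724]
 [-0.0011  0.2523 -0.9676 -0.2617]
 [-1.      0.0016  0.0016  0.1108]
 [ 0.      0.      0.      1.    ]]
shift [ 0.0697 -0.0003 -0.0026] roll -0.004130002609585404 rows pos 1.3959179709554552 rot 0.02753335073056936
[282 149]
```

Emit:
play_rows(plan=[[0.8, 0.02, 0, -0.002, -0.004], [0.8, 0.04, 0, -0.002, -0.004], [0.8, 0.055, 0, -0.002, -0.004], [0.8, 0.065, 0, -0.002, -0.004], [0.8, 0.07, 0, -0.002, -0.004], [0.8, 0.07, 0, -0.002, -0.004], [0.8, 0.07, 0, -0.002, -0.004]])

```text
time_s: 12.2
tcp_pos: [0.4716, -0.2592, 0.0404]
orientation: [0.561, 0.431, 0.56, -0.431]
contact_force: [-0.2, 0.1, -2.2]
gripper_width: 0.399
```

Emit:
play_rows(plan=[[0.8, 0, 0, -0.003, 0], [0.8, 0, 0, -0.006, 0], [0.8, 0, 0, -0.009, 0], [0.8, 0, 0, -0.012, 0], [0.8, 0, 0, -0.014, 0], [0.8, 0, 0, -0.016, 0], [0.8, 0, 0, -0.016, 0], [0.8, 0, 0, -0.016, 0]])

```text
time_s: 13.0
tcp_pos: [0.4678, -0.2459, 0.0405]
orientation: [0.562, 0.431, 0.559, -0.432]
contact_force: [2.8, -6.5, -1.2]
gripper_width: 0.406
```

The press force is about 7 N, which implies roughly 11 mm of carriage travel. The tool pose gives cradle x ≈ +1 mm, so the two agree. I press about 5 mm more, then lower.

Emit:
play_rows(plan=[[0.8, 0, 0, -0.003, 0], [0.8, 0, 0, -0.006, 0], [0.8, 0, 0, -0.006, 0], [0.8, 0, 0, -0.006, 0]])

```text
time_s: 13.4
tcp_pos: [0.4665, -0.2408, 0.0405]
orientation: [0.562, 0.431, 0.559, -0.432]
contact_force: [3.5, -8.7, -2.4]
gripper_width: 0.405
```

Emit:
play_rows(plan=[[0.8, 0.004, 0, 0, 0], [0.8, 0.008, 0, 0, 0], [0.8, 0.012, 0, 0, 0], [0.8, 0.016, 0, 0, 0], [0.8, 0.02, 0, 0, 0], [0.8, 0.022, 0, 0, 0], [0.8, 0.022, 0, 0, 0]])

```text
time_s: 14.1
tcp_pos: [0.4668, -0.241, 0.0185]
orientation: [0.562, 0.431, 0.558, -0.432]
contact_force: [3.0, -8.5, -1.2]
gripper_width: 0.404
```

```bash
python3 - <<'E'
from h import *
ux=np.array([np.cos(1.83),np.sin(1.83)]); s=np.array([.4683,-.2468]); T=pose()
d=T[:2,3]-s; print(T,bot.observe()["contact_force"],"in cradle",d@ux,d@[-ux[1],ux[0]])
E
```

```text
[[ 0.0025  0.9669  0.2552  0.4668]
 [-0.0052  0.2552 -0.9669 -0.241 ]
 [-1.      0.0011  0.0056  0.0185]
 [ 0.      0.      0.      1.    ]] [ 2.9531 -8.5116 -1.1995] in cradle 0.005967641399762069 -8.048830963547811e-06
```

Emit:
play_rows(plan=[[0.8, 0.0015, 0, 0, 0], [0.8, 0.0015, 0, 0.003, 0], [0.8, 0.0015, 0, 0.006, 0], [0.8, 0.0015, 0, 0.007, 0], [0.8, 0.0015, 0, 0.007, 0], [0.8, 0.0015, 0, 0.007, 0]])

```text
time_s: 14.7
tcp_pos: [0.4679, -0.2449, 0.0178]
orientation: [0.561, 0.431, 0.56, -0.431]
contact_force: [-0.9, -2.2, 9.2]
gripper_width: 0.408
```

Emit:
play_rows(plan=[[0.4, 0, 0, 0, 0], [0.2, 0, 0, 0, 0], [0.2, 0, 0, 0, 0], [0.2, 0, 0, 0, 0], [0.2, 0, 0, 0, 0], [0.2, 0, 0, 0, 0]])

```text
time_s: 15.3
tcp_pos: [0.4672, -0.2444, 0.0162]
orientation: [0.561, 0.431, 0.561, -0.431]
contact_force: [0.3, -1.1, -0.3]
gripper_width: 0.799
```

Emit:
play_rows(plan=[[0.2, -0.03, 0, 0, 0], [0.2, -0.07, 0, 0, 0], [0.2, -0.11, 0, 0, 0], [0.2, -0.14, 0, 0.03, 0], [0.2, -0.14, 0, 0.06, 0], [0.2, -0.14, 0, 0.06, 0], [0.2, -0.14, 0, 0.06, 0], [0.2, -0.14, 0, 0.06, 0]])

```text
time_s: 16.1
tcp_pos: [0.4821, -0.301, 0.1558]
orientation: [0.56, 0.431, 0.562, -0.43]
contact_force: [-0.4, 0.1, 0.2]
gripper_width: 0.801
```

```bash
python3 - <<'E'
from h import *
im,W,c=grab("wrist"); cv2.imwrite("pics/w9.png",im); np.save("w9.npy",W); print(pose(),bot.observe()["joints"])
P=proj([.472,-.26,.05],W,c)[0]; x0=int(np.clip(P[0]-100,0,440)); y0=int(np.clip(P[1]-110,0,250)); print(P,x0,y0)
cv2.imwrite("pics/w9c.png",cv2.resize(im[y0:y0+150,x0:x0+200],None,fx=4,fy=4,interpolation=2))
E
```

```text
[[-0.0013  0.9658  0.2592  0.4822]
 [ 0.0013  0.2592 -0.9658 -0.3009]
 [-1.     -0.0009 -0.0016  0.1558]
 [ 0.      0.      0.      1.    ]] [ 0.8454  0.7973 -0.6447  1.8017  0.662   0.773   0.1143]
[316.2422 151.2373] 216 41
```

View pics/w9c.png

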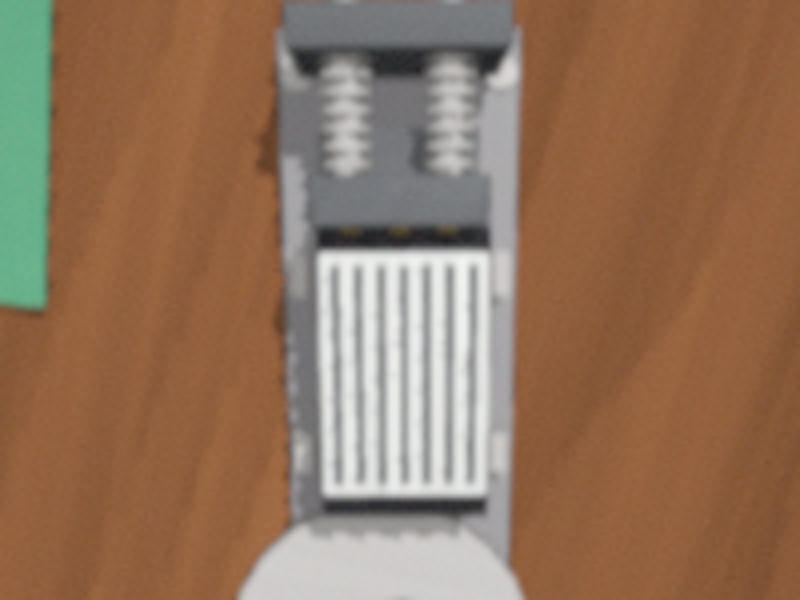

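The module lies square between the carriage (face at row 230) and the ledge and disc (row 515), the springs are compressed, and it looks flat. I measure it numerically and locate the knob.

```bash
python3 - <<'E'
from h import *
from scipy.optimize import least_squares
im=cv2.imread("pics/w9.png"); W=np.load("w9.npy"); c=optics.calibration("wrist")
ux=np.array([np.cos(1.83),np.sin(1.83)]); uy=np.array([-ux[1],ux[0]]); s=np.array([.4683,-.2468])
loc=lambda P: np.c_[(P[:,:2]-s)@ux,(P[:,:2]-s)@uy]
print("module top corners in cradle",loc(cast(np.array([(317,228),(490,228),(486,502),(324,502)])/4.+[216,41],.05,W,c)))
ax=s-.065*ux; p=proj([*ax,.027],W,c)[0].astype(int); print(ax,p)
hsv=cv2.cvtColor(im,cv2.COLOR_BGR2HSV); m=cv2.inRange(hsv,(0,0,170),(180,45,255))
b=np.zeros_like(m); cv2.circle(b,tuple(map(int,p)),60,255,-1); m&=b; m[:int(p[1])-30]=0; m[240:]=0
m=cv2.morphologyEx(m,cv2.MORPH_OPEN,np.ones((5,5)))
k=max(cv2.findContours(m,0,1)[0],key=cv2.contourArea); h=cv2.convexHull(k)[:,0]
h=h[h[:,1]>p[1]-28]; h=h[h[:,1]<238]; D=cast(h,.027,W,c)[:,:2]
r=least_squares(lambda q: np.hypot(*(D-q[:2]).T)-q[2],[*ax,.038],loss="soft_l1",f_scale=.001); print("disc",r.x,"in cradle",loc(r.x[None,:2]),"expect -.0708 .0039")
dk=cv2.inRange(hsv,(0,0,0),(180,255,70))&cv2.circle(np.zeros_like(m),tuple(map(int,proj([*ax,.072],W,c)[0])),32,255,-1)
k=max(cv2.findContours(dk,0,2)[0],key=cv2.contourArea); q=cv2.minAreaRect(k); print(q, "bar top in cradle",loc(cast([q[0]],.072,W,c)))
bx=cast(cv2.boxPoints(q),.072,W,c); print(loc(bx))
yaw=1.83+2.54-np.pi/2; goto([*ax,.12],[np.cos(yaw),np.sin(yaw)])
x0=int(p[0])-90;y0=int(p[1])-70
E
```

```text
module top corners in cradle [[ 0.03    0.0173]
 [ 0.0301 -0.0184]
 [-0.0271 -0.019 ]
 [-0.0272  0.0168]]
[ 0.485  -0.3096] [315 199]
disc [ 0.4814 -0.3153  0.0378] in cradle [[-0.0696  0.0049]] expect -.0708 .0039
((313.0, 210.50001525878906), (24.748737335205078, 33.23401641845703), 45.0) bar top in cradle [[-0.0606  0.0025]]
[[-0.0634  0.0199]
 [-0.0426 -0.    ]
 [-0.0579 -0.0148]
 [-0.0795  0.0051]]
shift [0.0358 0.0004 0.0092] roll 0.6046146871909386 rows pos 0.7393887172817872 rot 4.0307645812729245
```

The module reads x ≈ 0 and y ≈ −1 mm in the cradle, 36 mm wide. The disc lies within 1.5 mm of where it should be. I go to the knob.

Emit:
play_rows(plan=[[0.5, 0, 0, 0.005, 0.15], [0.5, 0.02, 0, 0.009, 0.3], [0.5, 0.036, 0, 0.009, 0.45], [0.5, 0.036, 0, 0.009, 0.605], [0.5, 0.036, 0, 0.009, 0.605], [0.5, 0.036, 0, 0.009, 0.605], [0.5, 0.036, 0, 0.009, 0.605]])

```text
time_s: 16.85
tcp_pos: [0.4852, -0.3108, 0.1205]
orientation: [0.408, 0.578, 0.408, -0.578]
contact_force: [-0.7, 0.6, 0.8]
gripper_width: 0.496
```

```bash
python3 - <<'E'
from h import *
im,W,c=grab("wrist"); cv2.imwrite("pics/w10.png",im)
yaw=1.83+2.54-np.pi/2; goto([.4850,-.3096,.054],[np.cos(yaw),np.sin(yaw)]); print(bot.observe()["gripper_width"],bot.observe()["joints"])
cv2.imwrite("pics/w10c.png",cv2.resize(im[80:280,215:415],None,fx=3,fy=3))
E
```

```text
shift [ 0.0666 -0.0006 -0.0012] roll -0.00019897150265002495 rows pos 1.33136057684655 rot 0.0013264766843334996
0.4954489231511446 [ 0.7479  0.8201 -0.448   1.8078  0.557   0.6417 -0.3741]
```

View pics/w10c.png

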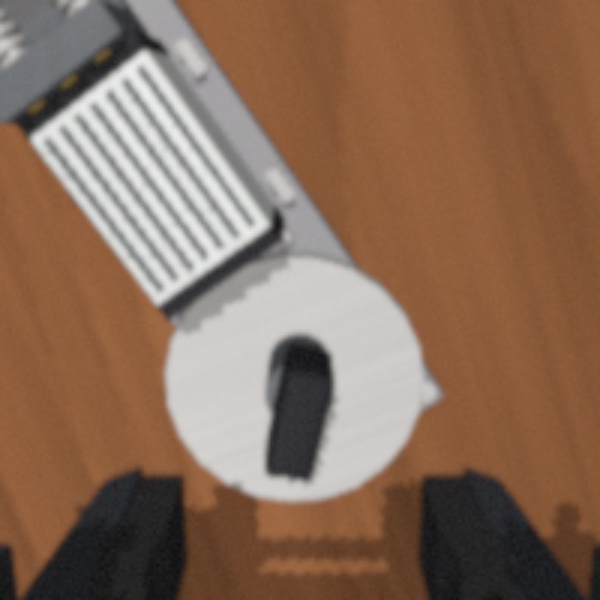

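The bar stands at about (300,420) between the open fingers and leans roughly 0.1–0.2 rad clockwise of the hand. The module still looks well seated. I compute the lean.

```bash
python3 - <<'E'
from h import *
c=optics.calibration("wrist"); W=pose()@c["hand_eye"]; im=cv2.imread("pics/w10.png")
o=lambda *p: np.array(p)/3.+[215,80]
for e in (((332,380),(312,478)),((288,385),(268,470))):
    P=cast(o(*e),.078,W,c); d=P[0]-P[1]; t=pose()[:3,:3].T@d; print(P[:,:2],"lean in tool (y,z)",t[1:],np.arctan2(t[1],-t[2]))
    print((pose()[:3,:3].T@(P-pose()[:3,3]).T).T[:,1:])
E
```

```text
[[ 0.4963 -0.3012]
 [ 0.4837 -0.323 ]] lean in tool (y,z) [ 0.0045 -0.0247] 0.1810558710167891
[[ 0.0072 -0.0129]
 [ 0.0027  0.0119]]
[[ 0.4863 -0.299 ]
 [ 0.4745 -0.3175]] lean in tool (y,z) [ 0.0049 -0.0214] 0.22353980685691083
[[-0.0029 -0.0117]
 [-0.0078  0.0098]]
```

The bar centre is under the tool and the lean is +0.2 rad. The measured disc offset agrees: the cam starts near 0.2 rad. I roll +0.2, descend and grip.

Emit:
play_rows(plan=[[0.5, 0, -0.0005, -0.001, 0.1], [0.5, 0.02, -0.0005, -0.001, 0.2], [0.5, 0.04, -0.0005, -0.001, 0.2], [0.5, 0.055, -0.0005, -0.001, 0.2], [0.5, 0.066, -0.0005, -0.001, 0.2], [0.5, 0.066, -0.0005, -0.001, 0.2], [0.5, 0.066, -0.0005, -0.001, 0.2]])

```text
time_s: 17.6
tcp_pos: [0.4851, -0.3101, 0.0546]
orientation: [0.347, 0.616, 0.347, -0.616]
contact_force: [0.5, 0.2, 0.4]
gripper_width: 0.503
```

Emit:
play_rows(plan=[[1, 0, 0, 0, 0], [1, 0, 0, 0, 0], [1, 0, 0, 0, 0], [1, 0, 0, 0, 0], [1, 0, 0, 0, 0], [1, 0, 0, 0, 0]], newtons=50)

```text
time_s: 18.2
tcp_pos: [0.4845, -0.31, 0.0551]
orientation: [-0.347, -0.616, -0.347, 0.616]
contact_force: [-3.3, 1.1, 7.0]
gripper_width: 0.131
```

Emit:
play_rows(plan=[[1, 0, 0, 0, 0.08], [1, 0, 0, 0, 0.16], [1, 0, 0, 0, 0.24], [1, 0, 0, 0, 0.32], [1, 0, 0, 0, 0.4], [1, 0, 0, 0, 0.48], [1, 0, 0, 0, 0.56], [1, 0, 0, 0, 0.64]])

```text
time_s: 19.0
tcp_pos: [0.4842, -0.3098, 0.055]
orientation: [-0.135, -0.694, -0.135, 0.694]
contact_force: [-3.2, 1.7, 7.1]
gripper_width: 0.129
```

Emit:
play_rows(plan=[[1, 0, 0, 0, 0.08], [1, 0, 0, 0, 0.16], [1, 0, 0, 0, 0.24], [1, 0, 0, 0, 0.32], [1, 0, 0, 0, 0.4], [1, 0, 0, 0, 0.48], [1, 0, 0, 0, 0.52], [1, 0, 0, 0, 0.52]])

```text
time_s: 19.8
tcp_pos: [0.4842, -0.3095, 0.0551]
orientation: [0.047, -0.705, 0.047, 0.706]
contact_force: [-3.2, 1.7, 6.5]
gripper_width: 0.132
```

```bash
python3 - <<'E'
from h import *
T=pose(); o=bot.observe(); print(T,np.arctan2(T[1,1],T[0,1]),o["contact_force"],o["moment"],o["joints"],o["gripper_width"])
y=np.arctan2(T[1,1],T[0,1]); print("cam est", (1.83+2.54-np.pi/2-y+np.pi/2)%np.pi-np.pi/2)
E
```

```text
[[-0.0014 -0.1329 -0.9911  0.4842]
 [ 0.0003 -0.9911  0.1329 -0.3095]
 [-1.     -0.0001  0.0014  0.0551]
 [ 0.      0.      0.      1.    ]] -1.704106694250437 [-3.2336  1.7282  6.5056] [0.2989 0.5218 0.2963] [ 0.5199  0.8947 -0.0544  1.8469  0.109   0.4043 -1.3187] 0.13217322177765506
cam est 1.3617177138657475
```

Emit:
play_rows(plan=[[0.65, 0, 0, 0, 0], [0.65, 0, 0, 0, 0], [0.65, 0, 0, 0, 0], [0.65, 0, 0, 0, 0], [0.65, -0.03, 0, 0, 0], [0.65, -0.07, 0, 0, 0], [0.65, -0.12, 0, 0, 0], [0.65, -0.12, 0, 0, 0]])

```text
time_s: 20.6
tcp_pos: [0.4885, -0.3122, 0.1801]
orientation: [-0.046, 0.709, -0.049, -0.702]
contact_force: [0.9, -0.4, -0.2]
gripper_width: 0.351
```

Emit:
play_rows(plan=[[0.65, 0, 0, 0.03, 0], [0.65, 0, 0, 0.06, 0], [0.65, 0, 0, 0.06, 0], [0.65, 0, 0, 0.06, 0], [0.65, 0, 0, 0.06, 0]])

```text
time_s: 21.1
tcp_pos: [0.4267, -0.3021, 0.1741]
orientation: [-0.047, 0.706, -0.047, -0.705]
contact_force: [1.0, -0.6, -0.4]
gripper_width: 0.351
```

```bash
python3 - <<'E'
from h import *
im,W,c=grab("wrist"); cv2.imwrite("pics/w11.png",im); print(pose()[:3,3])
ux=np.array([np.cos(1.83),np.sin(1.83)]); uy=np.array([-ux[1],ux[0]]); s=np.array([.4683,-.2468])
loc=lambda P: np.c_[(P[:,:2]-s)@ux,(P[:,:2]-s)@uy]
hsv=cv2.cvtColor(im,cv2.COLOR_BGR2HSV)
ex=proj([*(s+.004*ux),.05],W,c)[0]; print("module expected px",ex)
m=cv2.inRange(hsv,(0,0,150),(180,45,255))
m&=cv2.circle(np.zeros_like(m),tuple(map(int,ex)),26,255,-1)
m=cv2.morphologyEx(m,cv2.MORPH_CLOSE,np.ones((5,5)))
k=max(cv2.findContours(m,0,2)[0],key=cv2.contourArea); q=cv2.minAreaRect(k); print(q); print(loc(cast(cv2.boxPoints(q),.05,W,c)))
x0,y0=int(max(ex[0]-100,0)),int(max(ex[1]-75,0)); print(x0,y0)
cv2.imwrite("pics/w11c.png",cv2.resize(im[y0:y0+150,x0:x0+200],None,fx=4,fy=4,interpolation=2))
E
```

```text
[ 0.4268 -0.3021  0.1741]
module expected px [247.7473 159.4596]
((246.60406494140625, 157.89141845703125), (49.57598114013672, 51.93033218383789), 70.34617614746094)
[[ 0.0263 -0.0255]
 [-0.0223 -0.0224]
 [-0.0183  0.0228]
 [ 0.0328  0.0203]]
147 84
```

The picture allowance is used up, so I check numerically. I take brightness profiles along the cradle axis before (w9) and after (w11) the turn.

```bash
python3 - <<'E'
from h import *
c=optics.calibration("wrist"); ux=np.array([np.cos(1.83),np.sin(1.83)]); uy=np.array([-ux[1],ux[0]]); s=np.array([.4683,-.2468])
def prof(f,W,z):
    g=cv2.cvtColor(cv2.imread(f),cv2.COLOR_BGR2GRAY); xs=np.arange(-45,50,1.)/1000; out=0
    ys=np.arange(-13,12,1.)/1000
    for y in ys:
        P=np.array([[*(s+x*ux+y*uy),z] for x in xs]); uv=proj(P,W,c).astype(np.float32)
        out=out+cv2.remap(g,uv[:,0].copy(),uv[:,1].copy(),1).ravel()
    return xs*1000,out/len(ys)
for f,W in (("pics/w9.png",np.load("w9.npy")),("pics/w11.png",pose()@c["hand_eye"])):
    x,p=prof(f,W,.05); print(f)
    print(" ".join(f"{int(a)}:{int(b)}" for a,b in zip(x,p) if a<-15 or a>15))
# disc centre now vs cam angle; lateral profile for yaw
im=cv2.imread("pics/w11.png"); W=pose()@c["hand_eye"]; g=cv2.cvtColor(im,cv2.COLOR_BGR2GRAY)
for x in (-.012,.018):
    ys=np.arange(-26,27)/1000; uv=proj(np.array([[*(s+x*ux+y*uy),.05] for y in ys]),W,c).astype(np.float32)
    v=cv2.remap(g,uv[:,0].copy(),uv[:,1].copy(),1).ravel(); print(x,list(map(int,v)))
o=bot.observe(); print(o["time_s"],o["contact_force"])
# bystanders before/after
t,_,_=grab("top"); a=cv2.imread("pics/top0.png"); d=cv2.absdiff(t,a).max(2)
for n,(u,v) in dict(spool=(317,143),heatsink=(271,129),jar=(374,131),driver=(250,282)).items(): print(n,d[v-14:v+14,u-25:u+25].mean(),d[v-14:v+14,u-25:u+25].max())
E
```

```text
pics/w9.png
-45:0 -44:0 -43:9 -42:10 -41:9 -40:10 -39:0 -38:0 -37:10 -36:8 -35:8 -34:0 -33:3 -32:5 -31:5 -30:7 -29:1 -28:0 -27:8 -26:5 -25:4 -24:5 -23:2 -22:9 -21:2 -20:1 -19:1 -18:1 -17:2 -16:4 16:7 17:6 18:6 19:6 20:6 21:6 22:10 23:2 24:4 25:2 26:5 27:1 28:2 29:5 30:1 31:9 32:9 33:6 34:7 35:7 36:9 37:9 38:0 39:0 40:0 41:4 42:4 43:1 44:5 45:2 46:1 47:8 48:0 49:7
pics/w11.png
-45:4 -44:4 -43:4 -42:4 -41:4 -40:4 -39:1 -38:9 -37:8 -36:1 -35:6 -34:5 -33:3 -32:9 -31:0 -30:0 -29:8 -28:10 -27:5 -26:0 -25:5 -24:5 -23:10 -22:7 -21:5 -20:6 -19:6 -18:1 -17:1 -16:3 16:2 17:1 18:9 19:0 20:1 21:1 22:1 23:2 24:2 25:2 26:3 27:4 28:1 29:10 30:1 31:9 32:8 33:6 34:6 35:8 36:9 37:9 38:7 39:2 40:2 41:9 42:10 43:9 44:0 45:10 46:9 47:7 48:4 49:3
-0.012 [156, 174, 178, 179, 179, 179, 182, 205, 233, 238, 207, 181, 210, 237, 236, 203, 182, 215, 238, 228, 190, 185, 226, 244, 230, 190, 198, 233, 243, 221, 186, 201, 231, 232, 202, 186, 214, 238, 233, 203, 189, 215, 227, 204, 157, 126, 126, 134, 129, 119, 116, 118, 117]
0.018 [149, 171, 180, 181, 180, 181, 181, 195, 224, 239, 221, 196, 213, 243, 245, 217, 186, 200, 230, 233, 208, 189, 217, 241, 231, 199, 195, 228, 242, 228, 191, 191, 221, 227, 203, 178, 197, 228, 234, 212, 188, 203, 225, 212, 172, 143, 155, 164, 154, 126, 114, 117, 122]
21.15 [ 0.7214  0.2595 -0.2989]
spool 3.24 13
heatsink 3.327142857142857 13
jar 3.4707142857142856 13
driver 4.3185714285714285 16
```

The bystanders have not moved and the module is square (the lateral profiles agree). My profile overflowed in uint8, so I redo it in float.

```bash
python3 - <<'E'
from h import *
c=optics.calibration("wrist"); ux=np.array([np.cos(1.83),np.sin(1.83)]); uy=np.array([-ux[1],ux[0]]); s=np.array([.4683,-.2468])
xs=np.arange(-45,50,1.)/1000; ys=np.arange(-13,12)/1000
for f,W in (("pics/w9.png",np.load("w9.npy")),("pics/w11.png",pose()@c["hand_eye"])):
    g=cv2.cvtColor(cv2.imread(f),cv2.COLOR_BGR2GRAY).astype(np.float32)
    P=np.array([[[*(s+x*ux+y*uy),.05] for x in xs] for y in ys]).reshape(-1,3)
    uv=proj(P,W,c).astype(np.float32).reshape(len(ys),len(xs),2); p=cv2.remap(g,uv,None,1).mean(0)
    print(f," ".join(f"{int(round(a*1000))}:{int(b)}" for a,b in zip(xs,p) if a<-.018 or a>.018))
E
```

```text
pics/w9.png -45:205 -44:204 -43:204 -42:204 -41:204 -40:204 -39:204 -38:205 -37:204 -36:202 -35:193 -34:174 -33:156 -32:149 -31:137 -30:109 -29:73 -28:51 -27:59 -26:118 -25:189 -24:220 -23:217 -22:204 -21:197 -20:196 -19:196 19:201 20:201 21:201 22:204 23:217 24:229 25:216 26:159 27:73 28:43 29:46 30:63 31:91 32:112 33:119 34:120 35:120 36:121 37:122 38:123 39:123 40:123 41:126 42:137 43:145 44:139 45:135 46:144 47:141 48:133 49:140
pics/w11.png -45:219 -44:219 -43:219 -42:219 -41:219 -40:219 -39:216 -38:205 -37:184 -36:166 -35:160 -34:158 -33:157 -32:153 -31:144 -30:124 -29:101 -28:83 -27:68 -26:52 -25:46 -24:56 -23:61 -22:68 -21:112 -20:185 -19:230 19:215 20:216 21:216 22:216 23:217 24:217 25:217 26:218 27:219 28:225 29:234 30:228 31:188 32:116 33:59 34:47 35:58 36:70 37:70 38:77 39:103 40:124 41:132 42:132 43:132 44:133 45:133 46:132 47:131 48:127 49:126
```

The module's fin edges moved +5.3 and +5.4 mm along the cradle at its two ends, with unchanged length. That puts it flat and about 5 mm clear of the ledge, and the hand is clear.

```bash
python3 -c "
from cell import finish_job; print(finish_job())"
```

```text
the job is handed in; nothing more can be done
None
```

I loaded the power module into the test cradle and turned the knob clockwise. The lobe has pushed the module about 5.3 mm clear of the stop ledge. I handed the job in at about 21 s of robot time; the hand-in gives no verdict.

**What I did:** I lifted the silver module from the rack by its ends and set it down on the mat. I gripped it again by its long sides and pressed the carriage back to about 16 mm of travel (about 9 N). Then I lowered it to the floor and let go, and turned the knob to about 1.36 rad.

**Last checks:**
- **Loading:** before the knob was turned, the module measured x ≈ 0 and y ≈ −1 mm in the cradle, square and flat.
- **After the turn:** both fin edges moved +5.3 to +5.4 mm with unchanged length. That puts the carriage at about 15 mm, with the module still square.
- **Clearance:** the hand is well clear of the cradle, and the four bystanders look the same in the top view as at the start.

**What disagreed or was not checked:**
- The knob did not start at 0. The bar and the disc offset both put it at about 0.2 rad, and I corrected the grip for that.
- The cradle position from the disc differed by up to 2 mm from the ledge and plate-edge values, so I used a blend.
- I ran out of picture views, so I checked the final state by numbers only. I did not measure the cam's force on the module directly.

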